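# Start the lunch warmer

### The job

Warm the lunch: take the black bento tier that fits inside the warming base's rim by its lid ridge, set it down flat on the plate (do not drop it), and swing the base's toggle lever to on. Then press the keys one at a time, blue, then yellow, then red, each fully in and let out again before the next. The wider tier ends up standing on the counter, and the baking cups, chopstick rest and rice paddle are left alone.

Things in the scene. Friction and masses are not known exactly. Their poses are not given: they have to be found in the camera images.
- warmer: fixed grey electric warming base, 240 (x) x 300 (y) x 30 mm high, origin at the centre of its underside. Far half: a metal plate framed by a 10 mm high steel rim. Near half: a black control strip with, along y, three round keys and a toggle lever
- bay (a point): centre of the warming plate, on its surface (warmer frame 55, 0, 30 mm); axes as the warmer's. The rim leaves a clear opening of 96 mm (x) x 160 mm (y), rim bars 6 mm thick, 10 mm high
- tier_narrow: loose closed bento tier, glossy black with a red line, 86 mm (x) x 150 mm (y), 50 mm high to its lid; along the middle of the lid runs a solid grip ridge 16 mm (x) x 90 mm (y) x 24 mm high, so 74 mm overall; lid and tier are one piece; 0.25 to 0.5 kg. Origin at the centre of the underside. It starts left or right of the warmer
- tier_wide: the other bento tier, of the same look, heights and ridge, but 110 mm (x) x 150 mm (y): too wide for the rim. Origin at the centre of the underside
- power (a joint): white-knobbed toggle lever at the left (+y) end of the control strip; 0 = off, leaning to the warmer's -x; 1.0 rad = fully on, leaning to +x; stays where it is left. Pivot at warmer frame (-60, 115, 52) mm, lever 60 mm long, knob of 13 mm radius, on a 70 x 50 x 25 mm block
- power_tip (a point): centre of the lever's knob
- key_blue (a joint): travel of the blue spring key: 0 = out, 0.006 m = fully in; fully in takes about 5 N; springs back
- key_blue_top (a point): centre of the top face of the round blue key, 36 mm diameter, about 52 mm above the counter; pressed straight down. The keys stand 65 mm apart in a row along the warmer's y, in an order that varies
- flag_blue (a joint): white tell-tale tab on the near (-x) side of the blue key: 0 = up; pushed down by the key's arm, and stays down (0.006 m) once the key has been pushed in
- key_yellow (a joint): travel of the yellow spring key: 0 = out, 0.006 m = fully in; fully in takes about 5 N; springs back
- key_yellow_top (a point): centre of the top face of the round yellow key, 36 mm diameter, about 52 mm above the counter; pressed straight down. The keys stand 65 mm apart in a row along the warmer's y, in an order that varies
- flag_yellow (a joint): white tell-tale tab on the near (-x) side of the yellow key: 0 = up; pushed down by the key's arm, and stays down (0.006 m) once the key has been pushed in
- key_red (a joint): travel of the red spring key: 0 = out, 0.006 m = fully in; fully in takes about 5 N; springs back
- key_red_top (a point): centre of the top face of the round red key, 36 mm diameter, about 52 mm above the counter; pressed straight down. The keys stand 65 mm apart in a row along the warmer's y, in an order that varies
- flag_red (a joint): white tell-tale tab on the near (-x) side of the red key: 0 = up; pushed down by the key's arm, and stays down (0.006 m) once the key has been pushed in
- cup_a: orange silicone baking cup, 72 mm wide, 34 mm high; bystander; origin at the centre of its underside
- cup_b: second orange silicone baking cup, 72 mm wide, 34 mm high; bystander; origin at the centre of its underside
- chopstick_rest: blue ceramic chopstick rest, 60 x 22 x 15 mm; bystander; origin at the centre of its underside
- rice_paddle: wooden rice paddle, 200 mm long along its x, 9 mm thick; bystander; origin at the centre of its underside

How it is judged:
By the outcome, as a careful person would: the job done as asked, in the order asked, and still so for the second after the job is handed in, with the robot touching nothing.
It also fails if it takes over 61 s, if anything falls off the work surface, if the arm or the gripper's body presses on something with over 40 N, if the wrist force passes 120 N, or if a joint passes its speed limit or range.

### The arm

A 6-joint arm with a two-finger parallel gripper is mounted at the origin on the work surface. World frame = base frame: x ahead of the robot, y to its left, z up, the work surface at z = 0. Lengths are in m, angles in rad, forces in N, time in s.
With the tool pointing down it reaches from about 0.2 to 0.875 m from the base axis. Payload 3.4 kg.
Tool frame: the origin (TCP) lies on the centre line of the jaws, within the pads' length; the fingertips stand manip.tips_ahead ahead of it and the grasp point (between the pads) lies 6 mm ahead of it (manip.tips_ahead is the distance from the TCP to the fingertips, in m); z points along the fingers, y is the line along which they close (so a half turn about z gives the same grasp; the last joint's range is limited). The gripper opens to 94 mm and grips with 3 to 60 N. Pads are 16 mm wide; open, the fingers measure 119 mm over their backs; the gripper's body (75 mm by 177 mm) begins 78 mm behind the grasp point.
Start: joints at [-1.261, 0.276, 1.505, -0, 1.361, -0.121], TCP at [0.24, -0.522, 0.23] pointing down, gripper open.
Joint ranges: [-2.89, 2.89], [-0.75, 2.08], [0.22, 2.7], [-1.18, 4.32], [0.11, 2.71], [-2.7, 2.7]. Speed limits (rad/s): [2.57, 2.57, 3.14, 3.14, 3.14, 3.14].

### API

Orientations are given as a rotation vector (axis times angle).
In Python, from bench import status, imaging, job_done, manip gives the robot as it stands.
- The arm moves only by the shell command python3 -m crank 'ROWS' [FORCE]. ROWS is JSON, a list that holds one entry, the list of rows, each a list of 7 numbers: the opening, from 0 (shut) to 1 (fully open), then the shift along the tool's x, y, z in cm, then the turn, a rotation vector about the tool's x, y, z in rad. In form: [[[gripper, dx, dy, dz, rx, ry, rz], ...]]. A call has 1 to 10 rows; each row shifts and turns the commanded pose from where the row before left it, along the tool's axes as they then stand; what a row does not reach is not made up. A row lasts 1/12 s, in which the tool goes at most 41.7 mm and 7.16 degrees, less where a joint would pass 70% of its speed; a pose out of reach is approached as far as the arm can. A call is refused whole if a number of a shift passes 4.17 or a number of a turn 0.125, either way. A call with a gripper value outside its range is refused whole. The fingers move at their own pace and stop on an object; FORCE is the grip in N (left out, the last holds). Time passes only in rows, so rows that do not move let the fingers close. It gives the time, the measured TCP pose, the force, the opening and the grip force at its end, in the units of the state.
- status.state(): the state, without advancing time (a new reading comes with each control period).
- imaging.grab_frame(name): name is "side" or "top"; returns the picture (384x512x3 uint8, red, green, blue); there is no depth.
- imaging.calibration(name): a dict with "mtx" (3x3 intrinsics, pixels), "k1" (the pictures are not rectified: a ray, as slopes to the right and down, at radius r is drawn at 1 + k1 r^2 times it, then the intrinsics apply), "R" (3x3) and "t" (3): a world point X has camera coordinates R X + t. Camera axes: x right, y down, z forward; pixel columns grow to the right and rows downward; lengths in m; the calibration is good to about 2 mm. A picture is of the moment at which its call begins. calibration takes no time and is no camera call.
- job_done(): hands the job in; it is judged then, once.
The state is a dict: "clock": time; "joint_pos": joint angles; "qvel": joint speeds; "joint_efforts": joint torques, N m; "tcp_pos": TCP position; "tool_rot": TCP orientation; "force": force on the tool from outside, world axes, zero at the start; "wrist_torque": the same for the moment, N m; "grip_width": finger opening in m; "grip_force": force on a finger pad.
Only numpy, scipy, OpenCV 4.12 (cv2) and the standard library are available. Lean on these libraries where they do the work, as an engineer would, in place of code of your own. Each camera call takes 0.05 s, during which the arm holds its last target. There are 200 camera calls.

## Working session

There is one attempt and no reset: what is moved stays moved. The work goes in short steps, Python scripts to look and compute and a shell command to move; the robot and the scene stay as the last step left them, time stands still between calls to the robot, and variables do not carry over. Pictures are saved under pics/ and viewed, at most 10 in all, crops included, and the job is handed in when it is done.

```bash
mkdir -p pics; ls
python3 - <<'E'
from bench import status, imaging, manip
import cv2,numpy as np
print(manip.tips_ahead)
print(status.state())
for n in("top","side"):
    c=imaging.calibration(n);print(n,c)
    cv2.imwrite(f"pics/{n}0.png",imaging.grab_frame(n)[:,:,::-1])
E
```

```text
pics
0.025
{'clock': 0.0, 'joint_pos': array([-1.26098075e+00,  2.76579725e-01,  1.50613112e+00, -4.05611802e-05,
        1.36070581e+00, -1.20991415e-01]), 'qvel': array([ 1.47841027e-03, -1.12141634e-03, -8.94416720e-05,  4.70857522e-04,
        2.94761618e-04,  5.67698756e-04]), 'joint_efforts': array([-2.01958050e-03, -4.04587626e+01, -2.37229353e+01,  7.04495749e-02,
        3.46638425e-02, -1.36398749e-04]), 'tcp_pos': array([ 0.23994458, -0.52195521,  0.22961423]), 'tool_rot': array([-3.06721804e+00, -6.71114794e-01,  3.31933387e-04]), 'force': array([-0.5645557 , -0.4992984 ,  0.67238628]), 'wrist_torque': array([-0.03971853, -0.00105255,  0.00727139]), 'grip_force': 0.0, 'grip_width': 0.0941471717279331}
top {'mtx': array([[498.04355653,   0.        , 263.2632656 ],
       [  0.        , 498.04355653, 188.09872868],
       [  0.        ,   0.        ,   1.        ]]), 'k1': -0.08746096319282474, 'R': array([[-6.19426939e-03, -9.99980771e-01,  2.98927302e-04],
       [-9.81348034e-01,  6.02141243e-03, -1.92145201e-01],
       [ 1.92139707e-01, -1.48355086e-03, -9.81366462e-01]]), 't': array([0.01313399, 0.5599022 , 1.27460731])}
side {'mtx': array([[429.61607194,   0.        , 253.89232076],
       [  0.        , 429.61607194, 187.85935828],
       [  0.        ,   0.        ,   1.        ]]), 'k1': -0.03691692946375595, 'R': array([[-0.96628527, -0.25739175, -0.00650087],
       [-0.159128  ,  0.61685755, -0.77082102],
       [ 0.20241308, -0.74379853, -0.6370186 ]]), 't': array([0.53487944, 0.14871834, 1.01811616])}
```

View pics/top0.png

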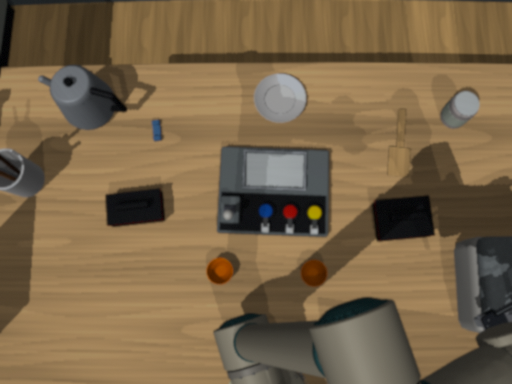

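View pics/side0.png

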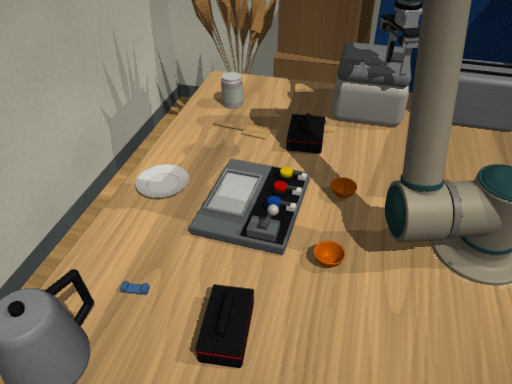

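The top view shows black tiers at about (135,207) on the left and (403,218) on the right. The left one looks narrower. The warmer is at about (275,190), with keys blue (265,211), red (290,212) and yellow (315,213), and the lever near (230,208). The cups are at (220,270) and (313,272), nearer the robot. I'll measure these next.

```bash
cat > h.py <<'E'
import cv2,numpy as np
from bench import status, imaging
def ray(n,uv):
    c=imaging.calibration(n);K=c["mtx"]
    d=(np.atleast_2d(uv).astype(float)-K[:2,2])/[K[0,0],K[1,1]]
    s=d.copy()
    for _ in range(20): s=d/(1+c["k1"]*(s**2).sum(1,keepdims=True))
    D=np.c_[s,np.ones(len(s))]@c["R"]
    return -c["R"].T@c["t"],D
def cast(n,uv,z):
    o,D=ray(n,uv); return o+D*((z-o[2])/D[:,2])[:,None]
def tri(u1,u2):
    o1,d1=ray("top",u1);o2,d2=ray("side",u2);d1=d1[0];d2=d2[0]
    A=np.c_[d1,-d2];x=np.linalg.lstsq(A,o2-o1,rcond=None)[0]
    p,q=o1+x[0]*d1,o2+x[1]*d2
    return (p+q)/2,np.linalg.norm(p-q)
def blobs(im,lo,hi,amin,roi=None):
    m=cv2.inRange(cv2.cvtColor(im,cv2.COLOR_RGB2HSV),np.array(lo),np.array(hi))
    if roi: k=np.zeros_like(m);k[roi[1]:roi[3],roi[0]:roi[2]]=255;m&=k
    n,_,st,ce=cv2.connectedComponentsWithStats(m)
    return [(ce[i].round(1),st[i]) for i in range(1,n) if st[i][4]>=amin],m
E
python3 - <<'E'
from h import *
np.set_printoptions(precision=4,suppress=True)
im=imaging.grab_frame("top");sd=imaging.grab_frame("side")
print("cams",ray("top",[0,0])[0],ray("side",[0,0])[0])
for n,lo,hi in(("blue",(105,150,80),(125,255,255)),("yel",(22,170,120),(32,255,255)),("red",(172,150,100),(180,255,255))):
    a=[b for b in blobs(im,lo,hi,20,(215,140,335,240))[0]];b=blobs(sd,lo,hi,20,(190,150,320,260))[0]
    print(n,a,b)
    if len(a)==1 and len(b)==1: print(tri(a[0][0],b[0][0]), cast("top",a[0][0],.052))
for roi in((95,175,175,235),(365,185,440,250)):
    bl,m=blobs(im,(0,0,0),(180,255,42),200,roi)
    c=max(cv2.findContours(m,cv2.RETR_EXTERNAL,cv2.CHAIN_APPROX_NONE)[0],key=cv2.contourArea)[:,0]
    for z in(0,.05):
        P=cast("top",c,z)[:,:2];r=cv2.minAreaRect((P*1000).astype(np.float32));print(roi,z,r)
o,m=blobs(im,(85,0,40),(130,110,200),300,(205,135,345,245));print("warmer",o)
t=im[140:245,95:445];s=sd[150:375,180:360]
cv2.imwrite("pics/topc.png",cv2.resize(t,None,fx=2.28,fy=2.28,interpolation=cv2.INTER_CUBIC)[:,:,::-1])
v=cv2.resize(s,None,fx=2.6,fy=2.6,interpolation=cv2.INTER_CUBIC)
cv2.imwrite("pics/sidec.png",np.clip(v.astype(float)*1.5,0,255)[:,:,::-1])
E
```

```text
cams [0.3046 0.0117 1.3584] [0.3344 0.8032 0.7667]
blue [(array([265.3, 210.6]), array([259, 204,  13,  14, 132], dtype=int32))] [(array([273.9, 200. ]), array([267, 196,  14,  10, 100], dtype=int32))]
(array([0.4996, 0.0047, 0.0538]), np.float64(0.0004441354520946886)) [[0.4996 0.0047 0.052 ]]
yel [(array([314.1, 212.3]), array([308, 206,  13,  13, 132], dtype=int32))] [(array([286.4, 170.9]), array([280, 167,  13,  10,  95], dtype=int32))]
(array([ 0.4942, -0.1247,  0.0515]), np.float64(0.00016300060159961456)) [[ 0.4942 -0.1247  0.052 ]]
red [] []
(95, 175, 175, 235) 0 ((520.6726684570312, 366.57623291015625), (89.89144134521484, 156.74960327148438), 6.309731960296631)
(95, 175, 175, 235) 0.05 ((512.7210693359375, 353.51251220703125), (86.58287048339844, 150.98013305664062), 6.309731960296631)
(365, 185, 440, 250) 0 ((486.4354248046875, -375.5448913574219), (112.13410186767578, 164.7540283203125), 4.445335865020752)
(365, 185, 440, 250) 0.05 ((479.74395751953125, -361.2932434082031), (108.00677490234375, 158.68991088867188), 4.445365905761719)
warmer [(array([271.9, 179.5]), array([ 218,  148,  110,   87, 5762], dtype=int32))][ WARN:0@1.199] global loadsave.cpp:1063 imwrite_ Unsupported depth image for selected encoder is fallbacked to CV_8U.
```

View pics/topc.png

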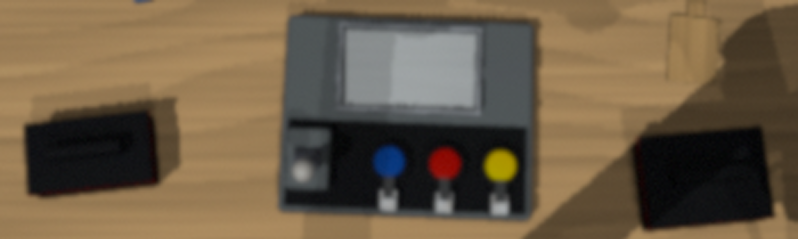

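View pics/sidec.png

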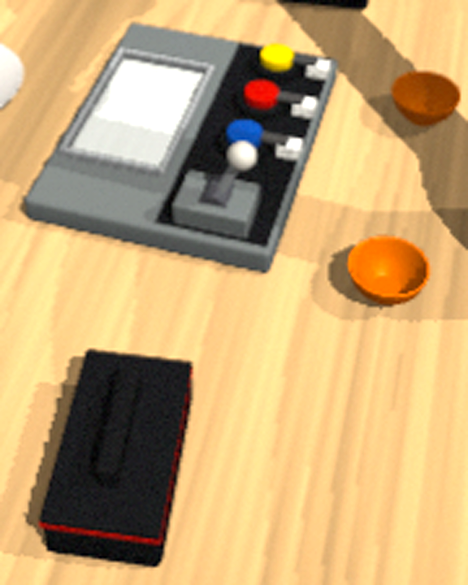

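The left tier measures 87 x 151 mm, so it is the narrow one. The key order from +y is blue, red, yellow, and the knob leans to -x (off). I'll refine with corner points, cross-checking both views.

Run:
```python
from h import *
np.set_printoptions(precision=4,suppress=True)
im=imaging.grab_frame("top");sd=imaging.grab_frame("side")
S=lambda p:np.array(p)/2.6+[179.8,149.8]
T=lambda p:np.array(p)/2.28+[94.8,139.8]
print("side lid",cast("side",S([(90,352),(192,362),(163,530),(42,525)]),.05))
print("top lid",cast("top",T([(25,125),(152,112),(160,183),(28,195)]),.05))
for z in(.05,.074):
  print("ridge",z,"side",cast("side",S([(120,370),(108,482)]),z),"top",cast("top",T([(47,150),(130,143)]),z))
# rims / plate corners (outer rim top z=.04)
print("rim top",cast("top",T([(342,24),(482,27),(482,110),(338,107)]),.035))
print("rim side",cast("side",S([(122,52),(214,62),(163,175),(63,160)]),.035))
print("base side",cast("side",S([(132,25),(335,62),(268,262),(28,208)]),.03))
print("base top",cast("top",T([(288,14),(537,20),(533,216),(280,210)]),.03))
print("knob",tri(T((302,170)),S((242,155))))
print("red",tri(T((445,163)),S((262,95))))
# brightness profile across left tier
g=cv2.cvtColor(im,cv2.COLOR_RGB2GRAY);print(g[186:230,125].tolist(),g[186:230,145].tolist(),g[210,100:172].tolist())
v=sd[275:370,185:265].astype(float)
v=np.clip(255*(cv2.resize(np.clip(v,0,255).astype(np.uint8),None,fx=6,fy=6,interpolation=cv2.INTER_CUBIC)/255.)**.45,0,255).astype(np.uint8)
w=im[180:235,98:175];w=(255*(cv2.resize(w,None,fx=4,fy=4,interpolation=cv2.INTER_CUBIC)/255.)**.45).astype(np.uint8)
o=np.zeros((570,800,3),np.uint8);o[:,:480]=v;o[:220,485:793]=w
cv2.imwrite("pics/c2.png",o[:,:,::-1])
```

```text
side lid [[0.5599 0.2909 0.05  ]
 [0.4792 0.2798 0.05  ]
 [0.4619 0.4222 0.05  ]
 [0.544  0.4401 0.05  ]]
top lid [[0.5455 0.4341 0.05  ]
 [0.5602 0.2831 0.05  ]
 [0.476  0.271  0.05  ]
 [0.4624 0.4261 0.05  ]]
ridge 0.05 side [[0.5316 0.3014 0.05  ]
 [0.5101 0.3967 0.05  ]] top [[0.5155 0.4061 0.05  ]
 [0.5234 0.3079 0.05  ]]
ridge 0.074 side [[0.525  0.3182 0.074 ]
 [0.5042 0.4103 0.074 ]] top [[0.5116 0.3989 0.074 ]
 [0.5193 0.3025 0.074 ]]
rim top [[ 0.6699  0.0598  0.035 ]
 [ 0.6652 -0.1091  0.035 ]
 [ 0.5632 -0.1067  0.035 ]
 [ 0.5679  0.0644  0.035 ]]
rim side [[ 0.6617 -0.1092  0.035 ]
 [ 0.5608 -0.1169  0.035 ]
 [ 0.565   0.0656  0.035 ]
 [ 0.6644  0.0696  0.035 ]]
base side [[ 0.6683 -0.1663  0.03  ]
 [ 0.436  -0.1557  0.03  ]
 [ 0.4463  0.1442  0.03  ]
 [ 0.6756  0.1347  0.03  ]]
base top [[ 0.6843  0.1255  0.03  ]
 [ 0.675  -0.1766  0.03  ]
 [ 0.4371 -0.1643  0.03  ]
 [ 0.446   0.1325  0.03  ]]
knob (array([0.4816, 0.1012, 0.1114]), np.float64(0.00021909505214277937))
red (array([ 0.4974, -0.0611,  0.0468]), np.float64(0.001525776508666731))
[121, 104, 79, 62, 55, 47, 33, 20, 16, 17, 17, 16, 13, 14, 14, 9, 7, 13, 16, 20, 17, 20, 15, 13, 14, 15, 18, 20, 19, 17, 21, 18, 19, 19, 18, 20, 21, 21, 35, 71, 105, 122, 125, 125] [75, 60, 55, 46, 29, 19, 16, 14, 16, 18, 15, 15, 12, 11, 9, 12, 16, 19, 20, 18, 14, 13, 17, 16, 17, 19, 19, 18, 18, 22, 19, 20, 19, 18, 19, 21, 43, 77, 107, 123, 129, 128, 124, 124] [133, 132, 132, 131, 125, 105, 70, 36, 18, 19, 15, 19, 20, 19, 18, 17, 18, 12, 13, 15, 12, 15, 14, 12, 14, 14, 14, 15, 17, 15, 17, 16, 15, 18, 17, 16, 18, 17, 18, 19, 16, 19, 19, 18, 21, 17, 19, 19, 20, 18, 18, 18, 19, 19, 16, 18, 19, 20, 18, 17, 18, 10, 10, 22, 47, 65, 74, 76, 76, 76, 76, 76]
```

View pics/c2.png

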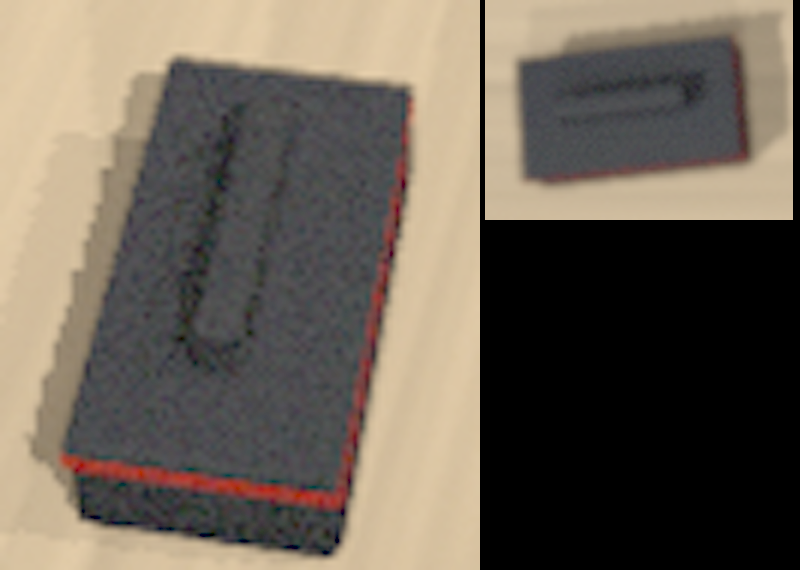

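The lid, with its red line, overhangs a slightly inset body. The ridge is clear in both views. Next I'll take precise fits of the plate, rim, keys, knob and lid.

Run:
```python
from h import *
np.set_printoptions(precision=4,suppress=True)
im=np.mean([imaging.grab_frame("top") for _ in range(4)],0).astype(np.uint8);sd=np.mean([imaging.grab_frame("side") for _ in range(4)],0).astype(np.uint8)
def rect(n,m,z):
    c=max(cv2.findContours(m,cv2.RETR_EXTERNAL,cv2.CHAIN_APPROX_NONE)[0],key=cv2.contourArea)[:,0]
    return cv2.minAreaRect((cast(n,c,z)[:,:2]*1000).astype(np.float32))
g={"top":cv2.cvtColor(im,cv2.COLOR_RGB2GRAY),"side":cv2.cvtColor(sd,cv2.COLOR_RGB2GRAY)}
roi={"top":(240,148,310,192),"side":(200,165,266,222)}
for n in roi:
    x0,y0,x1,y1=roi[n]
    for th in(120,140,150):
        m=np.zeros_like(g[n]);m[y0:y1,x0:x1]=(g[n][y0:y1,x0:x1]>th)*255
        m=cv2.morphologyEx(m,cv2.MORPH_CLOSE,np.ones((3,3)))
        print("plate",n,th,rect(n,m,.03))
print(g["top"][144:200,275].tolist());print(g["top"][170,225:330].tolist())
for lo,hi,N in(((0,170,90),(6,255,255),"red"),((105,150,80),(125,255,255),"blue"),((22,170,120),(32,255,255),"yel")):
    a=max(blobs(im,lo,hi,20,(250,200,325,222))[0],key=lambda b:b[1][4])[0]
    b=max(blobs(sd,lo,hi,20,(260,160,295,212))[0],key=lambda b:b[1][4])[0]
    print(N,tri(a,b))
a=blobs(im,(0,0,130),(180,60,255),5,(222,196,240,222))[0];b=blobs(sd,(0,0,130),(180,60,255),5,(264,203,282,218))[0];print(a,b)
print("knob",tri(a[0][0],b[0][0]))
# lid
A=lambda p:np.array(p)/6+[184.9,274.9]; B=lambda p:(np.array(p)-[485,0])/4+[97.9,179.9]
print("lid side",cast("side",A([(172,60),(411,90),(340,492),(62,458)]),.05))
print("lid top",cast("top",B([(519,62),(733,38),(746,156),(524,179)]),.05))
print("ridge side",cast("side",A([(270,98),(220,342)]),.074),"top",cast("top",B([(557,106),(690,94)]),.074))
```

```text
plate top 120 ((615.33935546875, -23.00524139404297), (154.3128662109375, 89.98722076416016), 89.65216064453125)
plate top 140 ((615.2907104492188, -24.52556610107422), (145.75465393066406, 84.35537719726562), 89.65196990966797)
plate top 150 ((615.1294555664062, -46.38064956665039), (96.52611541748047, 78.74242401123047), 89.6513442993164)
plate side 120 ((644.2402954101562, -42.09136199951172), (184.37986755371094, 158.3519744873047), 87.04972076416016)
plate side 140 ((617.4112548828125, -28.813491821289062), (150.1193389892578, 89.63397216796875), 87.8917236328125)
plate side 150 ((616.839599609375, -28.810203552246094), (147.78866577148438, 87.96795654296875), 88.33109283447266)
[117, 105, 84, 66, 57, 59, 71, 87, 92, 102, 122, 137, 148, 157, 160, 160, 160, 160, 159, 160, 160, 160, 160, 160, 160, 161, 161, 162, 161, 162, 162, 160, 160, 160, 161, 161, 162, 161, 161, 162, 157, 141, 118, 105, 107, 102, 90, 83, 79, 66, 43, 25, 19, 18, 18, 17]
[83, 84, 84, 84, 83, 83, 84, 84, 83, 84, 83, 80, 76, 73, 73, 73, 75, 81, 89, 85, 81, 102, 128, 138, 140, 140, 140, 140, 140, 140, 140, 140, 140
[... 408 characters left out ...]
-05))
blue (array([0.4997, 0.0047, 0.0538]), np.float64(0.0006891515847462777))
yel (array([ 0.4942, -0.1247,  0.0515]), np.float64(0.00016300060159961456))
[(array([226.6, 215.2]), array([224, 212,   6,   7,  32], dtype=int32))] [(array([273.4, 208.4]), array([269, 204,   9,  10,  63], dtype=int32))]
knob (array([0.4795, 0.1025, 0.116 ]), np.float64(0.0011280231553416605))
lid side [[0.5618 0.2907 0.05  ]
 [0.4791 0.282  0.05  ]
 [0.4617 0.4287 0.05  ]
 [0.5456 0.4396 0.05  ]]
lid top [[0.5434 0.4322 0.05  ]
 [0.559  0.2873 0.05  ]
 [0.4791 0.276  0.05  ]
 [0.4642 0.4247 0.05  ]]
ridge side [[0.5181 0.3143 0.074 ]
 [0.5059 0.4039 0.074 ]] top [[0.5095 0.3975 0.074 ]
 [0.517  0.3094 0.074 ]]
```

```bash
cat >> h.py <<'E'
from scipy.spatial.transform import Rotation as Ro
def to(p,yang):
    """remaining shift (cm) in present tool axes, and turn in tool axes, for tool down with tool y at yang deg"""
    s=status.state();R=Ro.from_rotvec(s["tool_rot"])
    a=np.radians(yang);y=np.array([np.cos(a),np.sin(a),0]);z=np.array([0,0,-1.])
    G=Ro.from_matrix(np.c_[np.cross(y,z),y,z])
    print("clk",s["clock"],"tcp",s["tcp_pos"].round(4),"shift_now",(R.inv().apply(np.array(p)-s["tcp_pos"])*100).round(2),
     "shift_after_turn",(G.inv().apply(np.array(p)-s["tcp_pos"])*100).round(2),"turn",(R.inv()*G).as_rotvec().round(4))
E
python3 -c "
from h import *
to((.512,.357,.20),6.2)"
```

```text
clk 0.7 tcp [ 0.2401 -0.5225  0.2305] shift_now [ 61.43 -68.56   3.04] shift_after_turn [84.5  36.53  3.05] turn [ 1.0000e-04  2.0000e-04 -1.2482e+00]
```

```bash
python3 -m crank '[[[1,0,0,0,0,0,-0.1248],[1,0,0,0,0,0,-0.1248],[1,0,0,0,0,0,-0.1248],[1,0,0,0,0,0,-0.1248],[1,0,0,0,0,0,-0.1248],[1,0,0,0,0,0,-0.1248],[1,0,0,0,0,0,-0.1248],[1,0,0,0,0,0,-0.1248],[1,0,0,0,0,0,-0.1248],[1,0,0,0,0,0,-0.1248]]]'
python3 -m crank '[[[1,3.38,1.46,0,0,0,0],[1,3.38,1.46,0,0,0,0],[1,3.38,1.46,0,0,0,0],[1,3.38,1.46,0,0,0,0],[1,3.38,1.46,0,0,0,0],[1,3.38,1.46,0,0,0,0],[1,3.38,1.46,0,0,0,0],[1,3.38,1.46,0,0,0,0],[1,3.38,1.46,0,0,0,0],[1,3.38,1.46,0,0,0,0]]]'
python3 -m crank '[[[1,3.38,1.46,0,0,0,0],[1,3.38,1.46,0,0,0,0],[1,3.38,1.46,0,0,0,0],[1,3.38,1.46,0,0,0,0],[1,3.38,1.46,0,0,0,0],[1,3.38,1.46,0,0,0,0],[1,3.38,1.46,0,0,0,0],[1,3.38,1.46,0,0,0,0],[1,3.38,1.46,0,0,0,0],[1,3.38,1.46,0,0,0,0]]]'
python3 -m crank '[[[1,3.38,1.46,0,0,0,0],[1,3.38,1.46,0,0,0,0],[1,3.38,1.46,0,0,0,0],[1,3.38,1.46,0,0,0,0],[1,3.38,1.46,0,0,0,0],[1,0,0,0,0,0,0],[1,0,0,0,0,0,0]]]'
python3 -c "
from h import *
to((.512,.357,.12),6.2);print(status.state()['joint_pos'])"
```

```text
clock: 1.53
tcp_pos: [0.2401, -0.5225, 0.2305]
tool_rot: [2.091, 2.344, -0.0]
force: [0.1, 0.8, -0.1]
grip_width: 0.0939
grip_force: 0.0
clock: 2.37
tcp_pos: [0.349, -0.1691, 0.2307]
tool_rot: [2.098, 2.337, 0.0]
force: [-0.0, -1.1, 0.3]
grip_width: 0.0941
grip_force: 0.0
clock: 3.2
tcp_pos: [0.4577, 0.183, 0.2307]
tool_rot: [2.097, 2.338, 0.001]
force: [-0.1, -0.1, -0.2]
grip_width: 0.0943
grip_force: 0.0
clock: 3.78
tcp_pos: [0.5119, 0.3583, 0.2295]
tool_rot: [-2.095, -2.341, 0.002]
force: [0.4, 0.1, -1.3]
grip_width: 0.094
grip_force: 0.0
clk 3.7833 tcp [0.5119 0.3583 0.2295] shift_now [-0.12  0.   10.95] shift_after_turn [-1.300e-01 -1.000e-02  1.095e+01] turn [-0.001   0.0008  0.0023]
[ 4.99591281e-01  3.52426997e-01  1.39375717e+00 -3.63048210e-04
  1.39663972e+00  3.89136587e-01]
```

```bash
python3 -m crank '[[[1,0,0,3.5,0,0,0],[1,0,0,3.5,0,0,0],[1,0,0,3.5,0,0,0],[1,0,0,2.5,0,0,0],[1,0,0,1,0,0,0],[1,0,0,0.5,0,0,0],[1,0,0,0.5,0,0,0],[1,0,0,0,0,0,0],[1,0,0,0,0,0,0]]]' 
python3 -c "
from h import *
im=imaging.grab_frame('side')[240:375,160:300]
cv2.imwrite('pics/g1.png',(255*(cv2.resize(im,None,fx=4,fy=4,interpolation=cv2.INTER_CUBIC)/255.)**.5).astype(np.uint8)[:,:,::-1])"
```

```text
clock: 4.53
tcp_pos: [0.5129, 0.3572, 0.082]
tool_rot: [2.098, 2.337, 0.004]
force: [0.5, -0.2, 0.1]
grip_width: 0.0939
grip_force: 0.0
```

View pics/g1.png

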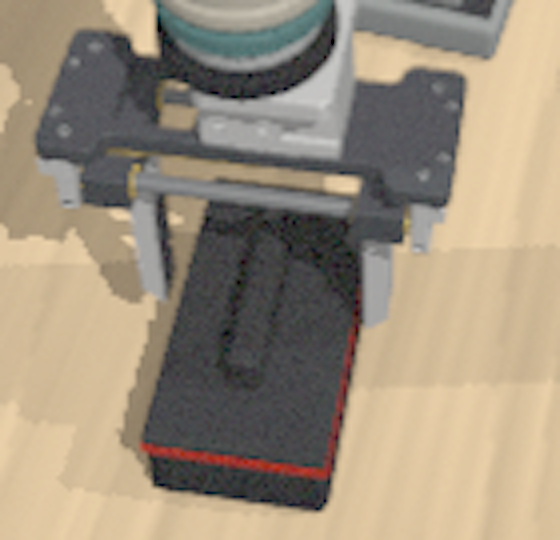

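The fingers straddle the ridge, and its middle lies between the tips (266,308). Closing now.

```bash
python3 -m crank '[[[0.5,0,0,0.3,0,0,0],[0.3,0,0,0,0,0,0],[0,0,0,0,0,0,0],[0,0,0,0,0,0,0],[0,0,0,0,0,0,0],[0,0,0,0,0,0,0],[0,0,0,0,0,0,0],[0,0,0,0,0,0,0],[0,0,0,0,0,0,0]]]' 35
```

```text
clock: 5.33
tcp_pos: [0.5119, 0.3569, 0.0774]
tool_rot: [2.098, 2.338, -0.0]
force: [-0.2, 0.9, 0.4]
grip_width: 0.0376
grip_force: 0.0
```

```bash
python3 -m crank '[[[0,0,0,0,0,0,0],[0,0,0,0,0,0,0],[0,0,0,0,0,0,0],[0,0,0,0,0,0,0],[0,0,0,0,0,0,0]]]' 35
```

```text
clock: 5.75
tcp_pos: [0.5126, 0.3571, 0.0775]
tool_rot: [2.098, 2.338, 0.002]
force: [1.6, -0.2, -0.9]
grip_width: 0.0155
grip_force: 35.0
```

```bash
python3 -m crank '[[[0,0,0,-0.5,0,0,0],[0,0,0,-1.5,0,0,0],[0,0,0,-2,0,0,0.0735],[0,0,0,-2,0,0,0.0735],[0,0,0,-2,0,0,0],[0,0,0,-2,0,0,0],[0,0,0,-2,0,0,0],[0,0,0,-1,0,0,0],[0,0,0,0,0,0,0]]]' 35
python3 -c "
from h import *
to((.615,-.023,.2075),-2.2)"
```

```text
clock: 6.5
tcp_pos: [0.5125, 0.3574, 0.2096]
tool_rot: [2.264, 2.177, 0.005]
force: [1.0, 0.2, -5.2]
grip_width: 0.0157
grip_force: 35.0
clk 6.5 tcp [0.5125 0.3574 0.2096] shift_now [-37.62  11.72   0.17] shift_after_turn [-37.62  11.7    0.21] turn [ 0.0029 -0.0018 -0.0005]
```

15 rows of (-2.5, 0.78), with gentle ends.

```bash
python3 -m crank '[[[0,-1,0.31,0,0,0,0],[0,-2,0.62,0,0,0,0],[0,-3,0.94,0,0,0,0],[0,-3,0.94,0,0,0,0],[0,-3,0.94,0,0,0,0],[0,-3,0.94,0,0,0,0],[0,-3,0.94,0,0,0,0],[0,-3,0.94,0,0,0,0],[0,-3,0.94,0,0,0,0],[0,-3,0.94,0,0,0,0]]]'
python3 -m crank '[[[0,-3,0.94,0,0,0,0],[0,-3,0.94,0,0,0,0],[0,-2.5,0.78,0,0,0,0],[0,-1.5,0.47,0,0,0,0],[0,-0.6,0.12,0,0,0,0],[0,0,0,0,0,0,0],[0,0,0,0,0,0,0],[0,0,0,0,0,0,0]]]'
python3 - <<'E'
from h import *
to((.615,-.023,.2075),-2.2)
t=imaging.grab_frame('top')[130:240,200:350];s=imaging.grab_frame('side')[90:270,165:345]
f=lambda i,k:(255*(cv2.resize(i,None,fx=k,fy=k,interpolation=cv2.INTER_CUBIC)/255.)**.5).astype(np.uint8)
o=np.zeros((540,800,3),np.uint8);o[:,:540]=f(s,3);a=f(t,1.7);o[:a.shape[0],542:542+a.shape[1]]=a
cv2.imwrite('pics/p1.png',o[:,:,::-1])
E
```

```text
clock: 7.33
tcp_pos: [0.5844, 0.0814, 0.2052]
tool_rot: [-2.263, -2.176, 0.006]
force: [0.6, -0.1, -3.8]
grip_width: 0.0154
grip_force: 35.0
clock: 8.0
tcp_pos: [0.6134, -0.0217, 0.2071]
tool_rot: [-2.262, -2.178, 0.0]
force: [-0.6, 1.0, -4.7]
grip_width: 0.0156
grip_force: 35.0
clk 8.0 tcp [ 0.6134 -0.0217  0.2071] shift_now [-0.12  0.16 -0.04] shift_after_turn [-0.12  0.16 -0.04] turn [-0.0013 -0.0012  0.0006]
```

View pics/p1.png

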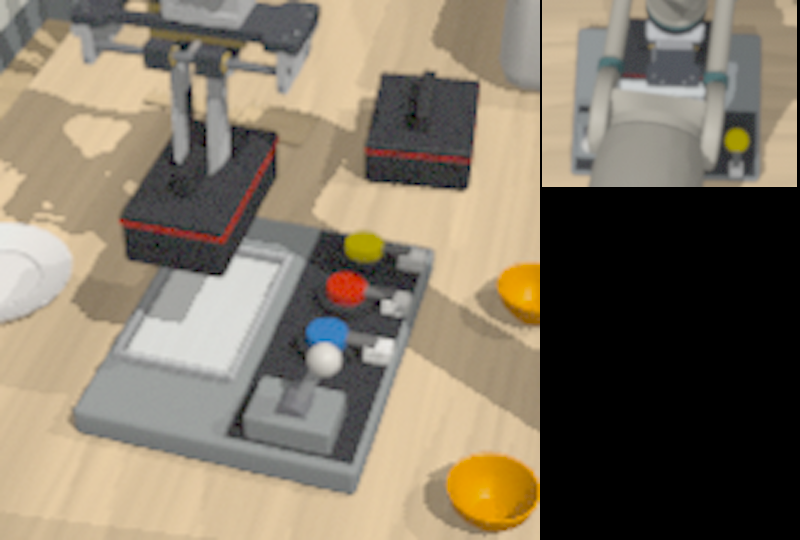

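The tier hangs level above the plate. Its lid corners in the crop are about (276,133), (223,233) and (122,217). I'll check them against the tool.

Run:
```python
from h import *
np.set_printoptions(precision=4,suppress=True)
P=cast("side",np.array([(276,132),(224,233),(121,218)])/3+[164.83,89.83],.18)
print(P)
c=(P[0]+P[2])/2;print("centre",c, "sizes",np.linalg.norm(P[0]-P[1]),np.linalg.norm(P[1]-P[2]),"yaw",np.degrees(np.arctan2(*(P[1]-P[0])[[0,1]])))
P=cast("side",np.array([(127,360),(238,373)])/3+[164.83,89.83],.04);print("rim +y outer corners",P)
```

```text
[[ 0.5689 -0.091   0.18  ]
 [ 0.5713  0.0561  0.18  ]
 [ 0.6537  0.0574  0.18  ]]
centre [ 0.6113 -0.0168  0.18  ] sizes 0.1471310680811084 0.0824190699551835 yaw 0.935303547096249
rim +y outer corners [[0.6564 0.0674 0.04  ]
 [0.5623 0.0594 0.04  ]]
```

```bash
python3 -m crank '[[[0,-0.28,0.16,1,0,0,0],[0,0,0,2,0,0,0],[0,0,0,2,0,0,0],[0,0,0,1.5,0,0,0],[0,0,0,1,0,0,0],[0,0,0,0.5,0,0,0],[0,0,0,0,0,0,0],[0,0,0,0,0,0,0]]]'
python3 - <<'E'
from h import *
to((.615,-.0245,.1275),-2.2)
s=np.mean([imaging.grab_frame('side') for _ in range(3)],0).astype(np.uint8)[145:245,185:305]
o=(255*(cv2.resize(s,None,fx=6,fy=6,interpolation=cv2.INTER_CUBIC)/255.)**.5).astype(np.uint8)
cv2.imwrite('pics/p2.png',o[:600,:,::-1])
E
```

```text
clock: 8.77
tcp_pos: [0.6161, -0.0261, 0.1278]
tool_rot: [2.263, 2.178, 0.001]
force: [0.8, -0.1, -4.1]
grip_width: 0.0154
grip_force: 35.0
clk 8.7667 tcp [ 0.6161 -0.0261  0.1278] shift_now [ 0.15 -0.12  0.03] shift_after_turn [ 0.15 -0.12  0.03] turn [ 0.0008  0.0001 -0.0003]
```

View pics/p2.png

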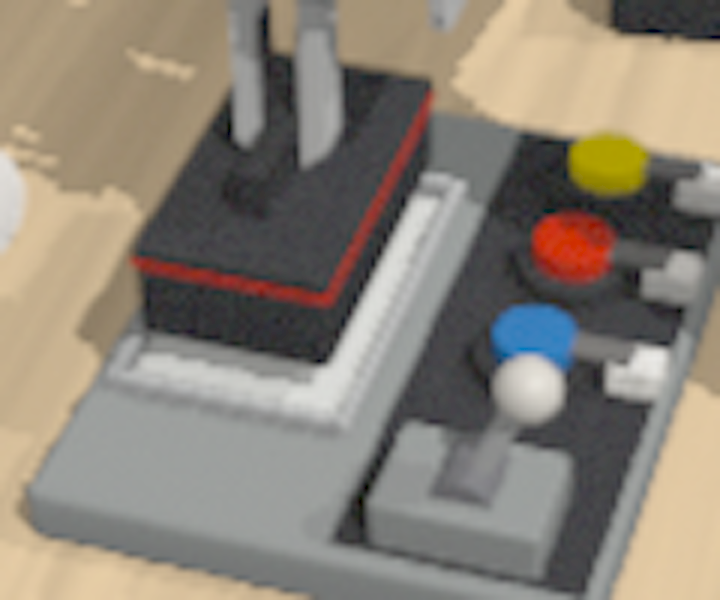

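The tier is above the rim. Lid corners in the crop: (135,258), (330,294), (432,88). Outer rim corners: (112,372), (343,415), (466,180).

Run:
```python
from h import *
np.set_printoptions(precision=4,suppress=True)
W=Ro.from_euler('z',-2.2,degrees=True)
q=lambda L,z:cast("side",np.array(L)/6+[184.9,144.9],z)
for n,L,z in(("lid",[(135,258),(330,292),(432,86)],.1003),("body_bottom",[(147,330),(325,360)],.0503),("rim",[(112,372),(343,415),(466,180)],.037)):
    P=W.inv().apply(q(L,z));print(n,P.tolist().__repr__() if 0 else P[:,:2])
    if len(P)==3: print(" centre",(P[0]+P[2])[:2]/2,"size",P[0,0]-P[1,0],P[1,1]-P[2,1])
print("tcp",W.inv().apply(status.state()["tcp_pos"]),"bay",W.inv().apply([.615,-.023,0]))
```

```text
lid [[ 0.6534  0.0787]
 [ 0.5706  0.0762]
 [ 0.5722 -0.07  ]]
 centre [0.6128 0.0044] size 0.0827489667786735 0.14618446952200354
body_bottom [[0.6569 0.0665]
 [0.5787 0.0629]]
rim [[ 0.6677  0.082 ]
 [ 0.5658  0.0791]
 [ 0.5613 -0.0877]]
 centre [ 0.6145 -0.0028] size 0.10184762477217213 0.1667637039723045
tcp [ 0.6171 -0.0026  0.1286] bay [0.6154 0.0006 0.    ]
```

Run:
```python
from h import *
np.set_printoptions(precision=4,suppress=True)
W=Ro.from_euler('z',6.2,degrees=True)
A=lambda p:np.array(p)/6+[184.9,274.9]
print("bottom",W.inv().apply(cast("side",A([(80,518),(332,555)]),0)))
for z in(.05,.045): print("lid",W.inv().apply(cast("side",A([(172,60),(411,90),(340,492),(62,458)]),z)))
print("tool",W.inv().apply([.5126,.3571,.0775]))
```

```text
bottom [[0.5909 0.3704 0.    ]
 [0.5102 0.3705 0.    ]]
lid [[0.5899 0.2283 0.05  ]
 [0.5068 0.2286 0.05  ]
 [0.5053 0.3763 0.05  ]
 [0.5898 0.3781 0.05  ]]
lid [[0.5911 0.2246 0.045 ]
 [0.5074 0.2249 0.045 ]
 [0.5059 0.3736 0.045 ]
 [0.591  0.3754 0.045 ]]
tool [0.5482 0.2997 0.0775]
```

Run:
```python
from h import *
np.set_printoptions(precision=1,suppress=True)
def proj(X):
    c=imaging.calibration("side");p=X@c["R"].T+c["t"];s=p[:,:2]/p[:,2:];s=s*(1+c["k1"]*(s**2).sum(1,keepdims=True))
    return s*[c["mtx"][0,0],c["mtx"][1,1]]+c["mtx"][:2,2]
def show(t,yaw,pts,z0,off,sc):
    X=Ro.from_euler('z',yaw,degrees=True).apply(np.array(pts,float))+[t[0],t[1],t[2]-.0775]
    return (proj(X)-off)*sc
pts=[(.043,.075,.05),(-.043,.075,.05),(-.043,-.075,.05),(.043,-.075,.05),(.039,.071,0),(-.039,.071,0)]
print("table pred\n",show((.5126,.3571,.0775),6.2,pts,0,[184.9,274.9],6),"\nobs (62,458)(340,492)(411,90)(172,60) bot(80,518)(332,555)")
print("now pred\n",show((.6155,-.0255,.1280),-2.2,pts,0,[184.9,144.9],6),"\nobs (135,258)(330,292)(432,86)  bot(147,330)(325,360)")
R=[(.054,.086,.04),(-.054,.086,.04),(-.054,-.086,.04)]
print("rim\n",show((.615,-.023,.0775),-2.2,R,0,[184.9,144.9],6),"obs (112,372)(343,415)(466,180)")
```

```text
table pred
 [[ 60.6 447. ]
 [341.5 487. ]
 [417.4  81.1]
 [170.8  51.1]
 [ 91.4 520.5]
 [335.1 555.9]] 
obs (62,458)(340,492)(411,90)(172,60) bot(80,518)(332,555)
now pred
 [[127.2 246.7]
 [326.7 285.7]
 [434.7  76.6]
 [252.2  44.9]
 [148.8 334.4]
 [324.1 370.1]] 
obs (135,258)(330,292)(432,86)  bot(147,330)(325,360)
rim
 [[103.3 373. ]
 [347.2 423.8]
 [464.4 177.7]] obs (112,372)(343,415)(466,180)
```

The tier is level (both lid corners are offset alike) and centred to within about 2 mm. I'll nudge it +2 mm in y and lower it slowly.

```bash
python3 -m crank '[[[0,0.2,0,0,0,0,0],[0,0,0,0.4,0,0,0],[0,0,0,0.4,0,0,0],[0,0,0,0.4,0,0,0],[0,0,0,0.3,0,0,0],[0,0,0,0.2,0,0,0],[0,0,0,0,0,0,0],[0,0,0,0,0,0,0]]]'
```

```text
clock: 9.58
tcp_pos: [0.6156, -0.0242, 0.1102]
tool_rot: [-2.264, -2.177, 0.001]
force: [0.8, -0.4, -3.9]
grip_width: 0.0155
grip_force: 35.0
```

```bash
python3 -m crank '[[[0,0,0,0.1,0,0,0],[0,0,0,0.1,0,0,0],[0,0,0,0,0,0,0]]]'; python3 -m crank '[[[0,0,0,0.1,0,0,0],[0,0,0,0,0,0,0]]]'
```

```text
clock: 9.83
tcp_pos: [0.6157, -0.0242, 0.1084]
tool_rot: [-2.264, -2.178, 0.0]
force: [-0.5, -0.7, -4.2]
grip_width: 0.016
grip_force: 35.0
clock: 10.0
tcp_pos: [0.6159, -0.0243, 0.1075]
tool_rot: [2.264, 2.177, 0.0]
force: [-0.0, -0.2, -4.5]
grip_width: 0.0154
grip_force: 35.0
```

```bash
python3 -m crank '[[[0,0,0,0.1,0,0,0],[0,0,0,0,0,0,0]]]'; python3 -m crank '[[[0,0,0,0.05,0,0,0],[0,0,0,0,0,0,0]]]'
```

```text
clock: 10.17
tcp_pos: [0.6159, -0.0243, 0.1075]
tool_rot: [2.264, 2.177, 0.001]
force: [-1.9, 0.5, 2.8]
grip_width: 0.0158
grip_force: 35.0
clock: 10.33
tcp_pos: [0.6159, -0.0243, 0.1075]
tool_rot: [2.264, 2.177, 0.001]
force: [-2.2, 0.2, 6.5]
grip_width: 0.0159
grip_force: 35.0
```

It is in contact at exactly the expected height (0.1075). Releasing.

```bash
python3 -m crank '[[[0.1,0,0,0,0,0,0],[0.3,0,0,0,0,0,0],[0.45,0,0,0,0,0,0],[0.45,0,0,0,0,0,0],[0.45,0,0,0,0,0,0],[0.45,0,0,0,0,0,0]]]'; python3 -m crank '[[[0.45,0,0,-1,0,0,0],[0.45,0,0,-2,0,0,0],[0.45,0,0,-3,0,0,0],[0.4,0,0,-3,0,0,0],[0.2,0,0,-3,0,0,0],[0,0,0,0,0,0,0],[0,0,0,0,0,0,0],[0,0,0,0,0,0,0]]]'
python3 - <<'E'
from h import *
W=Ro.from_euler('z',-2.2,degrees=True)
c=np.array([.615,-.023,0])-W.apply([.055,0,0]);print("centre",c)
print("pivot",c+W.apply([-.06,.115,.052]))
th=.5;p=c+W.apply([-.06-.06*np.sin(th),.115,.052+.06*np.cos(th)]);q=c+W.apply([-.06+.06*np.sin(th),.115,.104]);print("tip off",p,"on",q)
s=W.apply([-.14,.115,0])+c;print("start",s);to((s[0],s[1],.125),87.8)
E
```

```text
clock: 10.83
tcp_pos: [0.6159, -0.0243, 0.1058]
tool_rot: [2.264, 2.178, 0.0]
force: [-0.7, -0.3, -0.3]
grip_width: 0.0417
grip_force: 0.0
clock: 11.5
tcp_pos: [0.6153, -0.0242, 0.2258]
tool_rot: [-2.264, -2.177, 0.001]
force: [-0.4, 0.1, -0.5]
grip_width: 0.0143
grip_force: 0.0
centre [ 0.56004054 -0.02088867  0.        ]
pivot [0.50449936 0.09632983 0.052     ]
tip off [0.47575503 0.09743408 0.10465495] on [0.53324369 0.09522559 0.104     ]
start [0.42455833 0.09940086 0.        ]
clk 11.5 tcp [ 0.6153 -0.0242  0.2258] shift_now [ 11.6  -19.53  10.09] shift_after_turn [19.53 11.61 10.08] turn [-4.0000e-04 -3.0000e-04 -1.5714e+00]
```

```bash
python3 -m crank '[[[0,1.92,-3.25,0,0,0,0],[0,1.92,-3.25,0,0,0,0],[0,1.92,-3.25,0,0,0,0],[0,1.92,-3.25,0,0,0,0],[0,1.92,-3.25,0,0,0,0],[0,1.92,-3.25,0,0,0,0],[0,0,0,3,0,0,0],[0,0,0,3,0,0,0],[0,0,0,2,0,0,0],[0,0,0,0,0,0,0]]]'
python3 - <<'E'
from h import *
to((.43,.098,.10),-2.2)
t=imaging.grab_frame('top')[140:240,205:345];s=imaging.grab_frame('side')[130:270,180:330]
f=lambda i,k:(255*(cv2.resize(i,None,fx=k,fy=k,interpolation=cv2.INTER_CUBIC)/255.)**.5).astype(np.uint8)
o=np.zeros((560,800,3),np.uint8);a=f(s,3.2);o[:a.shape[0],:a.shape[1]]=a;b=f(t,2.2);o[:b.shape[0],485:485+b.shape[1]]=b
cv2.imwrite('pics/l1.png',o[:,:,::-1])
E
```

```text
clock: 12.33
tcp_pos: [0.4205, 0.0983, 0.1413]
tool_rot: [-2.259, -2.173, 0.014]
force: [-0.5, 0.3, -0.3]
grip_width: 0.0007
grip_force: 0.0
clk 12.3333 tcp [0.4205 0.0983 0.1413] shift_now [0.01 1.   4.12] shift_after_turn [0.   0.95 4.13] turn [-0.0113  0.0014 -0.0001]
```

View pics/l1.png

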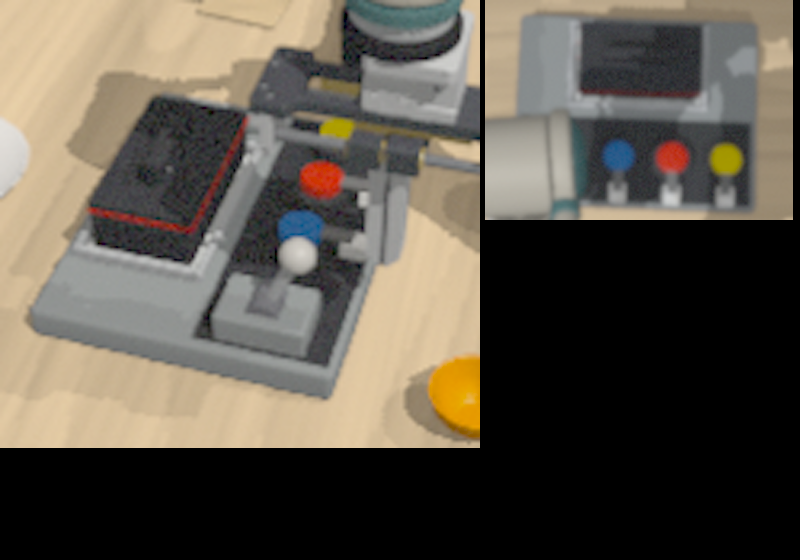

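The tier sits inside the rim. The finger, at (385,250), lines up with the lever. Lowering and pushing.

```bash
python3 -m crank '[[[0,0,0,2,0,0,0],[0,0,0,2,0,0,0],[0,0,1,0,0,0,0],[0,0,1,0,0,0,0],[0,0,1,0,0,0,0],[0,0,1,0,0,0,0],[0,0,1,0,0,0,0],[0,0,1,0,0,0,0]]]'
python3 -m crank '[[[0,0,0.7,0,0,0,0],[0,0,0.5,0,0,0,0],[0,0,0,0,0,0,0]]]'
```

```text
clock: 13.1
tcp_pos: [0.487, 0.0961, 0.1067]
tool_rot: [2.264, 2.177, 0.001]
force: [-1.9, -0.6, 0.9]
grip_width: 0.0003
grip_force: 0.7
clock: 13.35
tcp_pos: [0.4991, 0.0956, 0.106]
tool_rot: [2.264, 2.177, 0.002]
force: [0.7, -0.5, 0.2]
grip_width: 0.0007
grip_force: 0.0
```

```bash
python3 -m crank '[[[0,0,0.3,0,0,0,0],[0,0,0.3,0,0,0,0],[0,0,0,0,0,0,0]]]'; python3 -m crank '[[[0,0,0.3,0,0,0,0],[0,0,0,0,0,0,0]]]'; python3 -m crank '[[[0,0,0.3,0,0,0,0],[0,0,0,0,0,0,0]]]'
```

```text
clock: 13.6
tcp_pos: [0.5033, 0.0954, 0.1057]
tool_rot: [-2.264, -2.178, 0.001]
force: [0.1, 0.4, 0.2]
grip_width: 0.0006
grip_force: 0.1
clock: 13.77
tcp_pos: [0.5063, 0.0954, 0.1058]
tool_rot: [-2.264, -2.178, 0.0]
force: [-1.2, 0.9, -0.5]
grip_width: 0.0004
grip_force: 0.4
clock: 13.93
tcp_pos: [0.5087, 0.0952, 0.1058]
tool_rot: [-2.263, -2.177, 0.002]
force: [-2.8, -0.7, 1.3]
grip_width: 0.0008
grip_force: 1.4
```

```bash
python3 -m crank '[[[0,0,0.2,0,0,0,0],[0,0,0,0,0,0,0]]]'; python3 -m crank '[[[0,0,0.2,0,0,0,0],[0,0,0,0,0,0,0]]]'; python3 -m crank '[[[0,0,0.2,0,0,0,0],[0,0,0,0,0,0,0]]]'
```

```text
clock: 14.1
tcp_pos: [0.5089, 0.0952, 0.1058]
tool_rot: [-2.262, -2.175, 0.006]
force: [-6.1, 0.8, 3.4]
grip_width: 0.0001
grip_force: 3.3
clock: 14.27
tcp_pos: [0.509, 0.0952, 0.1057]
tool_rot: [-2.26, -2.173, 0.01]
force: [-9.9, 0.4, 6.4]
grip_width: 0.0007
grip_force: 5.2
clock: 14.43
tcp_pos: [0.5091, 0.0952, 0.1057]
tool_rot: [-2.258, -2.172, 0.014]
force: [-12.3, -0.8, 9.7]
grip_width: 0.0004
grip_force: 7.1
```

The lever is hard against its stop (force rises, no motion). I'll back off and go over the blue key.

```bash
python3 -m crank '[[[0,0,-1.5,0,0,0,0],[0,0,-2.5,0,0,0,0],[0,0,0,-2.5,0,0,0],[0,0,0,-3,0,0,0],[0,0,0,-3,0,0,0],[0,0,0,0,0,0,0],[0,0,0,0,0,0,0]]]'
python3 -c "
from h import *
to((.4997,.0047,.087),-2.2)"
```

```text
clock: 15.02
tcp_pos: [0.4776, 0.0966, 0.1931]
tool_rot: [2.261, 2.174, 0.008]
force: [0.0, 0.1, 0.5]
grip_width: 0.0006
grip_force: 0.0
clk 15.0167 tcp [0.4776 0.0966 0.1931] shift_now [-9.11  2.49 10.62] shift_after_turn [-9.1   2.56 10.61] turn [ 0.007  -0.0005 -0.0006]
```

```bash
python3 -m crank '[[[0,-3.03,0.85,0,0,0,0],[0,-3.03,0.85,0,0,0,0],[0,-3.03,0.85,0,0,0,0],[0,0,0,3,0,0,0],[0,0,0,3,0,0,0],[0,0,0,3,0,0,0],[0,0,0,1,0,0,0],[0,0,0,0,0,0,0],[0,0,0,0,0,0,0]]]'
python3 - <<'E'
from h import *
to((.4997,.0047,.070),-2.2)
s=imaging.grab_frame('side')[130:270,180:330]
f=lambda i,k:(255*(cv2.resize(i,None,fx=k,fy=k,interpolation=cv2.INTER_CUBIC)/255.)**.5).astype(np.uint8)
cv2.imwrite('pics/k1.png',f(s,4)[:,:,::-1])
E
```

```text
clock: 15.77
tcp_pos: [0.4967, 0.0047, 0.0897]
tool_rot: [-2.263, -2.176, 0.003]
force: [0.2, 0.2, 1.7]
grip_width: 0.0005
grip_force: 0.0
clk 15.7667 tcp [0.4967 0.0047 0.0897] shift_now [0.01 0.3  1.97] shift_after_turn [0.01 0.3  1.97] turn [-0.0024 -0.0001 -0.0007]
```

View pics/k1.png

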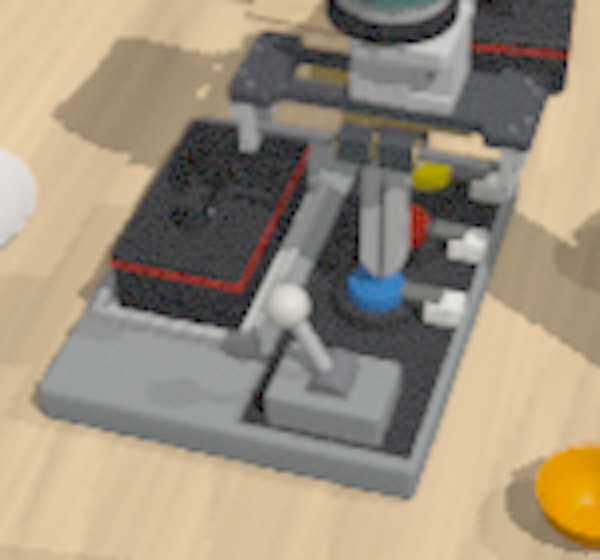

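The lever leans to on, with its knob at (290,305). The fingertips are over the blue key at (378,280). Pressing in small steps.

```bash
python3 -m crank '[[[0,0,0.3,0,0,0,0],[0,0,0,0.5,0,0,0],[0,0,0,0.5,0,0,0],[0,0,0,0.3,0,0,0],[0,0,0,0.2,0,0,0],[0,0,0,0.2,0,0,0],[0,0,0,0,0,0,0]]]';  python3 -m crank '[[[0,0,0,0.2,0,0,0],[0,0,0,0,0,0,0]]]'
```

```text
clock: 16.4
tcp_pos: [0.5002, 0.0047, 0.074]
tool_rot: [2.264, 2.178, 0.0]
force: [-1.4, 0.1, 2.1]
grip_width: 0.0005
grip_force: 1.6
clock: 16.57
tcp_pos: [0.5002, 0.0047, 0.0721]
tool_rot: [2.264, 2.178, 0.0]
force: [-1.2, 0.9, 4.7]
grip_width: 0.0004
grip_force: 2.2
```

```bash
python3 -m crank '[[[0,0,0,0.2,0,0,0],[0,0,0,0,0,0,0]]]';  python3 -m crank '[[[0,0,0,0.15,0,0,0],[0,0,0,0,0,0,0]]]'
```

```text
clock: 16.73
tcp_pos: [0.5003, 0.0047, 0.0711]
tool_rot: [2.264, 2.178, 0.0]
force: [-2.9, 0.4, 10.5]
grip_width: 0.0005
grip_force: 5.5
clock: 16.9
tcp_pos: [0.5003, 0.0046, 0.0709]
tool_rot: [2.264, 2.177, 0.001]
force: [-5.0, 0.4, 20.6]
grip_width: 0.0003
grip_force: 10.5
```

Bottomed out at 0.071 with 20 N. I'll let it out, then yellow.

```bash
python3 -m crank '[[[0,0,0,-1,0,0,0],[0,0,0,-1.5,0,0,0],[0,0,0,-1.5,0,0,0],[0,0,0,0,0,0,0],[0,0,0,0,0,0,0]]]'
python3 -c "
from h import *
to((.4942,-.1247,.076),-2.2)"
```

```text
clock: 17.32
tcp_pos: [0.5007, 0.0045, 0.1086]
tool_rot: [2.263, 2.177, 0.001]
force: [-0.4, -0.8, 0.7]
grip_width: 0.0005
grip_force: 0.0
clk 17.3167 tcp [0.5007 0.0045 0.1086] shift_now [-12.93  -0.15   3.27] shift_after_turn [-12.94  -0.16   3.26] turn [ 0.0016  0.0003 -0.0006]
```

```bash
python3 -m crank '[[[0,-3.23,-0.04,0,0,0,0],[0,-3.23,-0.04,0,0,0,0],[0,-3.23,-0.04,0,0,0,0],[0,-3.23,-0.04,0,0,0,0],[0,0,0,0,0,0,0],[0,0,0,1.5,0,0,0],[0,0,0,1,0,0,0],[0,0,0,0.5,0,0,0],[0,0,0,0.3,0,0,0],[0,0,0,0,0,0,0]]]';  python3 -m crank '[[[0,0,0,0.2,0,0,0],[0,0,0,0,0,0,0]]]'; python3 -m crank '[[[0,0,0,0.2,0,0,0],[0,0,0,0,0,0,0]]]'
```

```text
clock: 18.15
tcp_pos: [0.4923, -0.1236, 0.0745]
tool_rot: [-2.261, -2.177, 0.003]
force: [-2.8, 0.8, 2.9]
grip_width: 0.0003
grip_force: 1.4
clock: 18.32
tcp_pos: [0.4933, -0.1237, 0.0736]
tool_rot: [-2.263, -2.178, 0.0]
force: [-2.3, 0.5, 3.6]
grip_width: 0.0001
grip_force: 1.7
clock: 18.48
tcp_pos: [0.4935, -0.1239, 0.0717]
tool_rot: [-2.264, -2.178, -0.001]
force: [-2.5, 1.4, 4.9]
grip_width: 0.0007
grip_force: 2.3
```

```bash
python3 -m crank '[[[0,0,0,0.2,0,0,0],[0,0,0,0,0,0,0]]]';  python3 -m crank '[[[0,0,0,0.15,0,0,0],[0,0,0,0,0,0,0]]]'
```

```text
clock: 18.65
tcp_pos: [0.4936, -0.124, 0.0711]
tool_rot: [-2.264, -2.178, -0.001]
force: [-5.1, 2.1, 13.0]
grip_width: 0.0004
grip_force: 6.9
clock: 18.82
tcp_pos: [0.4937, -0.124, 0.0709]
tool_rot: [2.264, 2.177, 0.001]
force: [-7.1, 3.8, 23.1]
grip_width: 0.0005
grip_force: 11.8
```

Yellow is fully in. Releasing, then red.

```bash
python3 -m crank '[[[0,0,0,-1,0,0,0],[0,0,0,-1.5,0,0,0],[0,0,0,-1.5,0,0,0],[0,0,0,0,0,0,0],[0,3.2,0.05,0,0,0,0],[0,3.2,0.05,0,0,0,0],[0,0,0,0,0,0,0],[0,0,0,0,0,0,0]]]'
python3 -c "
from h import *
to((.4975,-.0598,.0755),-2.2)"
```

```text
clock: 19.48
tcp_pos: [0.4973, -0.0595, 0.1073]
tool_rot: [2.261, 2.18, 0.0]
force: [0.1, -0.1, 0.6]
grip_width: 0.0004
grip_force: 0.0
clk 19.4833 tcp [ 0.4973 -0.0595  0.1073] shift_now [-0.03  0.02  3.18] shift_after_turn [-0.03  0.02  3.18] turn [0.0004 0.0003 0.0021]
```

```bash
python3 -m crank '[[[0,0,0,1.5,0,0,0],[0,0,0,1,0,0,0],[0,0,0,0.5,0,0,0],[0,0,0,0.3,0,0,0],[0,0,0,0.2,0,0,0],[0,0,0,0,0,0,0]]]';  python3 -m crank '[[[0,0,0,0.2,0,0,0],[0,0,0,0,0,0,0]]]'; python3 -m crank '[[[0,0,0,0.15,0,0,0],[0,0,0,0,0,0,0]]]'
```

```text
clock: 19.98
tcp_pos: [0.4964, -0.0611, 0.0728]
tool_rot: [-2.264, -2.177, 0.002]
force: [-3.2, -0.5, 3.6]
grip_width: 0.0004
grip_force: 1.9
clock: 20.15
tcp_pos: [0.4967, -0.061, 0.0713]
tool_rot: [2.264, 2.178, -0.002]
force: [-3.1, -1.8, 5.7]
grip_width: 0.0005
grip_force: 2.4
clock: 20.32
tcp_pos: [0.4968, -0.061, 0.0711]
tool_rot: [2.263, 2.178, -0.001]
force: [-5.1, -1.2, 13.7]
grip_width: 0.0003
grip_force: 6.7
```

```bash
python3 -m crank '[[[0,0,0,0.12,0,0,0],[0,0,0,0,0,0,0]]]'; python3 -m crank '[[[0,0,0,-1,0,0,0],[0,0,0,-1.5,0,0,0],[0,0,0,-3,0,0,0],[0,0,0,-4,0,0,0],[0,0,-4,-3,0,0,0],[0,0,-4,0,0,0,0],[0,0,-4,0,0,0,0],[0,0,-2,0,0,0,0],[0,0,0,0,0,0,0],[0,0,0,0,0,0,0]]]'
python3 - <<'E'
from h import *
np.set_printoptions(precision=4,suppress=True)
sd=imaging.grab_frame("side")
for N,lo,hi in(("red",(0,170,90),(6,255,255)),("blue",(105,150,80),(125,255,255)),("yel",(22,170,120),(32,255,255))):
    for b in blobs(sd,lo,hi,20,(260,160,295,212))[0]: print(N,b)
print("whites",blobs(sd,(0,0,150),(180,60,255),12,(235,165,320,225))[0])
m=cv2.inRange(cv2.cvtColor(sd,cv2.COLOR_RGB2GRAY),0,45);k=np.zeros_like(m);k[155:215,200:262]=255
n,_,st,_=cv2.connectedComponentsWithStats(m&k);print(st[1:][st[1:,4]>200])
E
```

```text
clock: 20.48
tcp_pos: [0.4968, -0.061, 0.0709]
tool_rot: [2.263, 2.178, -0.001]
force: [-6.9, -0.0, 21.2]
grip_width: 0.0006
grip_force: 10.6
clock: 21.32
tcp_pos: [0.3643, -0.0554, 0.1888]
tool_rot: [2.263, 2.175, 0.003]
force: [0.3, -0.6, 0.3]
grip_width: 0.0002
grip_force: 0.0
red (array([280.2, 185.3]), array([274, 181,  13,  10, 108], dtype=int32))
blue (array([273.7, 200.8]), array([267, 196,  14,  11, 120], dtype=int32))
yel (array([286.3, 171.4]), array([280, 168,  13,   9,  87], dtype=int32))
whites [(array([297.1, 191.3]), array([293, 189,   9,   6,  35], dtype=int32)), (array([251.9, 204.7]), array([248, 201,   8,   8,  49], dtype=int32)), (array([291.2, 207.3]), array([287, 205,   9,   6,  40], dtype=int32))]
[[ 208  160   50   53 1781]]
```

Run:
```python
from h import *
a=cv2.imread("pics/side0.png")[:,:,::-1].copy();sd=imaging.grab_frame("side")
for n,i in(("before",a),("now",sd)):
    print(n)
    for th in(110,150): print(th,[(b[0].tolist(),b[1].tolist()) for b in blobs(i,(0,0,th),(180,60,255),12,(285,165,312,215))[0]])
g=lambda i:cv2.cvtColor(i,cv2.COLOR_RGB2GRAY)
for c,r in((291,198),(297,182),(302,168)): print(c,g(a)[r:r+18,c].tolist(),g(sd)[r:r+18,c].tolist())
```

```text
before
110 [([302.6, 175.9], [298, 172, 10, 8, 56]), ([297.5, 190.7], [292, 187, 11, 8, 57]), ([291.6, 206.7], [286, 203, 11, 8, 65])]
150 [([303.3, 175.0], [299, 173, 8, 5, 27]), ([298.3, 189.6], [296, 187, 6, 6, 23]), ([292.8, 205.2], [290, 203, 6, 5, 25])]
now
110 [([300.8, 177.6], [298, 176, 8, 5, 27]), ([297.1, 192.2], [292, 189, 11, 8, 65]), ([291.4, 208.1], [286, 204, 11, 9, 70])]
150 [([297.2, 191.3], [293, 189, 9, 6, 34]), ([291.2, 207.3], [287, 205, 9, 6, 40])]
291 [18, 15, 19, 18, 83, 143, 177, 190, 183, 147, 118, 128, 118, 68, 18, 16, 16, 15] [18, 23, 23, 21, 28, 30, 133, 195, 206, 205, 207, 170, 142, 147, 98, 27, 15, 17]
297 [21, 22, 18, 21, 48, 140, 175, 193, 195, 166, 147, 141, 127, 73, 15, 21, 19, 18] [24, 22, 19, 22, 25, 31, 71, 172, 202, 203, 204, 173, 140, 141, 98, 25, 22, 20]
302 [137, 159, 157, 118, 115, 150, 180, 185, 161, 144, 143, 123, 71, 12, 20, 19, 19, 20] [91, 93, 93, 70, 36, 24, 80, 102, 118, 119, 96, 100, 129, 93, 29, 18, 21, 17]
```

All three tell-tale tabs have dropped about 2 px, the keys are back out, the lever is on and the tier is seated. Handing in.

```bash
python3 -c "
from bench import job_done
print(job_done())"
```

```text
the job is handed in; nothing more can be done
None
```

I set the narrow tier flat on the warming plate, swung the lever to on, pressed blue, yellow and red fully in that order, and handed the job in at about 21.5 s; no verdict was returned.

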